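# Hold-to-test check of a wiring-harness tester

### The job

Do the morning check of the harness tester: take the big rectangular check plug from the tray, push it fully home in the tester's matching big rectangular socket and let go of it, then turn the bar-handled selector switch clockwise past its first two clicks to the third position and hold it there against its return spring for at least two seconds. Do not turn the switch before the plug is home, and leave the other plugs and everything else on the bench where they are. Finish while still holding the switch in the third position: do not let go of it.

Things in the scene. Friction and masses are not known exactly. Their poses are not given: they have to be found in the camera images.
- tester: Fixed grey tester box, left or right on the bench, 200 x 280 mm (its x, y), 80 mm high, aluminium top panel. Origin: centre of underside; x away from the operator, z up. On the panel (mm from origin, x, y): big rectangular socket (-35, -66), small one (52, -98), round one (52, -28), each in a dark housing 24 mm high; selector switch (-12, 72).
- socket (a point): Centre of the big socket, 18 mm below its rim (rim 104 mm above the bench): the big plug's origin lies here when fully home. Axes as the tester's. Housing 46 x 70 mm (tester x, y); opening 27 x 49 mm, long side along y, 3 mm lead-in chamfer, 22 mm deep. No lock: the plug slides in until its hood rests on the rim.
- big_plug: Largest of the 3 plugs in the tray, 110-225 g, upright. Origin: centre of underside; z up, x along its long side. Lower 18 mm: black insert 46 x 24 mm (x, y), its lowest 7 mm tapering to 40 x 18; aluminium hood 60 x 36 mm from 18 to 56 mm height (grip across the 36 mm); ridge 46 x 24 mm up to 63 mm; a 22 mm round cap stands 8 mm out of the +x end at 37 mm height. Fits the socket either way round.
- selector (a joint): Switch angle, rad: 0 at rest, grows clockwise seen from above. Clicks (detents) at 0.42 (first), 0.84 (second), 1.26 (third position); stop at 1.34. When let go, its spring drives it back to 0 from anywhere. Turning takes about 0.1 N m at first and up to 0.19 N m to pass into the third, 0.23 N m beyond it.
- selector_grip (a point): On the switch's axis, 8 mm below the top of its bar handle, 113 mm above the bench; turns with it, x along the bar to its white pointer line, z up. Black bar, x from -28 to 36 mm, 13 mm wide, 32 mm tall, on a 42 mm disc whose top is 23 mm below this point. At rest x lies 0.63 rad anticlockwise of tester x, at the third 0.63 clockwise. Pinch the bar's sides or push its end.
- tray: Shallow blue tray 230 x 270 mm (its x, y), floor 3 mm thick, walls 16 mm high, fixed to the bench; holds the three plugs. Origin: centre of its underside.
- small_plug: Smaller rectangular plug of the same make in the tray, hood 36 x 26 mm, 55 mm high; not to be touched. Origin: centre of its underside.
- round_plug: Round plug in the tray, 40 mm diameter, 56 mm high; not to be touched. Origin: centre of its underside.
- solder_reel: White solder reel standing on the bench beyond the tester and the tray, 56 mm diameter, 50 mm high. Origin: centre of its underside. Leave it.
- screwdriver: Screwdriver with black handle lying on the bench, 190 mm long, 26 mm thick. Origin: under its middle. Leave it.
- cutters: Side cutters with blue handles lying on the bench, about 140 mm long. Origin: under their middle. Leave them.
- heat_gun: Yellow heat gun standing nozzle up, 238 mm high. Origin: centre of its underside. Leave it.
- flask: Dark steel drinking flask, 68 mm diameter, 210 mm high. Origin: centre of its underside. Leave it.
Mind the look-alikes: they are no part of the job. What is shaped like the big_plug but brown, pink or yellow is not meant.

How it is judged:
On the way, in this order (a step that is already met when the one before it is completed fails the run):
1. the big plug is fully home in the big rectangular socket and let go (horizontal distance between big_plug and socket below 0.004 m and z of big_plug in the frame of socket below 0.002 m and angle between big_plug's own z axis and vertical below 0.06 rad and contact force between big_plug and the arm below 0.2 N and contact force between big_plug and the fingers below 0.2 N), for 0.2 s.
2. the switch is held by the gripper in its third position for two seconds (value of joint selector above 1.12 rad and contact force between selector and the fingers above 0.5 N), for 1.9 s.
At the end, for the whole second after the job is handed in: The big plug sits in the big rectangular socket within 2 mm of fully home, upright and no longer held, and the gripper's fingers still hold the switch in its third position (past 1.12 rad; the third click is at 1.26) through the last second (all of step 2 and horizontal distance between big_plug and socket below 0.004 m and z of big_plug in the frame of socket below 0.002 m and angle between big_plug's own z axis and vertical below 0.06 rad and contact force between big_plug and the fingers below 0.2 N); the arm keeps its last pose, push and grip.
It fails at once if the switch is turned (more than 0.2 rad) while the plug is not home (value of joint selector above 0.2 rad and (horizontal distance between big_plug and socket above 0.006 m or z of big_plug in the frame of socket above 0.005 m)).
It fails at once if another plug or another thing on the bench is moved by more than 25 mm (distance of any of small_plug, round_plug, solder_reel, screwdriver, cutters, heat_gun, flask from where it was at the start of the episode above 0.025 m).
It fails at once if a standing thing is knocked over (angle between any of small_plug, round_plug, solder_reel, heat_gun, flask's own z axis and vertical above 0.5 rad).
It also fails if it takes over 58 s, if anything falls off the work surface, if the arm or the gripper's body presses on something with over 40 N, if the wrist force passes 120 N, or if a joint passes its speed limit or range.

### The arm

A 7-joint arm with a two-finger parallel gripper is mounted at the origin on the work surface. World frame = base frame: x ahead of the robot, y to its left, z up, the work surface at z = 0. Lengths are in m, angles in rad, forces in N, time in s.
With the tool pointing down it reaches from about 0.425 to 0.925 m from the base axis. Payload 6.8 kg.
Tool frame: the origin (TCP) lies midway between the tips of the shut fingers; the grasp point (between the pads) lies bot.grip_point_offset behind it (bot.grip_point_offset is the distance from the TCP to the grasp point, in m); z points along the fingers, y is the line along which they close (so a half turn about z gives the same grasp; the last joint's range is limited). The gripper opens to 85 mm and grips with 20 to 120 N. Pads are 22 mm wide; open, the fingers measure 114 mm over their backs; the gripper's body (76 mm by 85 mm) begins 54 mm behind the grasp point. The pads swing forward as they close: fully open they stand 13 mm farther back than shut.
Start: joints at [-0.108, 0.477, 0.022, 1.555, -0.011, 1.109, -0.083], TCP at [0.675, 0, 0.231] pointing down, gripper open.
Joint ranges: [-2.96, 2.96], [-0.34, 2.1], [-1.41, 1.46], [0.24, 2.44], [-1.37, 4.51], [0.17, 1.92], [-2.96, 2.96]. Speed limits (rad/s): [2.39, 2.39, 3.14, 3.14, 3.14, 3.14, 3.14].

### API

Orientations are given as a unit quaternion [w, x, y, z].
In Python, from station import get_obs, cams, job, bot gives the robot as it stands.
- The arm moves only by the tool arm_command, never from a script. Its argument "rows" is a list that holds one entry, the list of rows, each a list of 5 numbers: the finger opening in mm, from 0 to 85.4, then the shift along the world's x, y, z in units of 60 mm (1.0 is 60 mm), then the turn about the world's z in units of 0.08 rad (1.0 is 0.08 rad). In form: [[[grip, x, y, z, turn], ...]]. A call has exactly 10 rows; each row shifts and turns the commanded pose from where the row before left it; what a row does not reach is not made up. A row lasts 1/8 s, in which the tool goes at most 62.5 mm and 10.7 degrees, less where a joint would pass 70% of its speed; a pose out of reach is approached as far as the arm can. A call with a number of a shift or a turn outside -1 to 1 is refused whole. A call with a gripper value outside its range is refused whole. The fingers move at their own pace and stop on an object; "newtons" is the grip in N (left out, the last holds). Time passes only in rows, so rows that do not move let the fingers close, or fill a call up. It gives the time, the measured TCP pose, the force, the opening and the grip force at its end, in the units of the state.
- get_obs(): the state, without advancing time (a new reading comes with each control period).
- cams.read_camera(name): name is "scene" or "side" or "wrist"; returns the picture (384x512x3 uint8, red, green, blue); there is no depth.
- cams.camera_params(name): a dict with "K" (3x3 intrinsics, pixels), "extrinsics" (4x4, takes a point from camera to world coordinates). Camera axes: x right, y down, z forward; pixel columns grow to the right and rows downward; lengths in m; the calibration is good to about 2 mm. The wrist camera is an equidistant fisheye: a pixel r from the principal point sees the ray r / f radians off the axis. A picture is of the moment at which its call begins: read the wrist's pose just before it. camera_params takes no time and is no camera call; for the wrist camera it gives the pose at the moment of the call.
- job.hand_in(): hands the job in; it is judged then, once.
The state is a dict: "t": time; "q": joint angles; "joint_vel": joint speeds; "joint_torque": joint torques, N m; "eef_pos": TCP position; "tool_rot": TCP orientation; "contact_force": force on the tool from outside, world axes, zero at the start; "torque": the same for the moment, N m; "gripper_width": opening from 0.0 (shut) to 1.0 (fully open); "grasp_force": force on a finger pad.
Only numpy, scipy, OpenCV 4.12 (cv2) and the standard library are available. Lean on these libraries where they do the work, as an engineer would, in place of code of your own. Each camera call takes 0.05 s, during which the arm holds its last target. There are 200 camera calls.

## Working session

There is one attempt and no reset: what is moved stays moved. The work goes in short steps, Python scripts to look and compute and a tool call to move; the robot and the scene stay as the last step left them, time stands still between calls to the robot, and variables do not carry over. Pictures are saved under pics/ and viewed, at most 10 in all, crops included, and the job is handed in when it is done.

Besides the shell and the picture viewer there is one more tool, called after "Emit:" by a JSON object that holds its "op" and its "data", one argument or row to a line. arm_command: Moves the arm, as the interface text tells. Its arguments: {"type":"object","properties":{"rows":{"type":"array"},"newtons":{"type":"number"}},"required":["rows"]}

```bash
mkdir -p pics; ls; python3 - <<'E'
from station import get_obs,cams,job,bot
import cv2,numpy as np
print(get_obs(),bot.grip_point_offset)
for n in ("scene","side","wrist"):
    p=cams.camera_params(n);print(n,p)
    im=cams.read_camera(n)[:,:,::-1];cv2.imwrite(f"pics/{n}0.png",im)
a=cv2.imread("pics/scene0.png");b=cv2.imread("pics/side0.png")
cv2.imwrite("pics/scene0b.png",cv2.resize(a,(800,600),interpolation=cv2.INTER_CUBIC))
cv2.imwrite("pics/side0b.png",cv2.resize(b,(800,600),interpolation=cv2.INTER_CUBIC))
E
```

```text
pics
{'t': 0.0, 'q': array([-0.10809458,  0.47781659,  0.02236242,  1.5564867 , -0.01147799,
        1.10928563, -0.08311571]), 'joint_vel': array([-0.00197123, -0.0003138 , -0.0001804 ,  0.00177056,  0.00065951,
        0.00134245,  0.00116205]), 'joint_torque': array([-5.45967814e-04, -5.96443820e+01,  1.60769675e+00, -2.81194621e+01,
        1.24063640e-02,  9.39900521e-03,  2.20753498e-05]), 'eef_pos': array([ 6.74393137e-01, -4.07360078e-05,  2.30300228e-01]), 'tool_rot': array([-5.97551375e-04,  7.07110086e-01,  7.07102859e-01, -7.17709867e-04]), 'contact_force': array([ 0.05496254, -0.13810075, -1.06447248]), 'torque': array([ 0.00199474, -0.02980952,  0.02759754]), 'grasp_force': 0.0, 'gripper_width': 1.0036804019773737} 0.0187
scene {'K': array([[371.06214461,   0.        , 257.39143304],
       [  0.        , 371.06214461, 189.78794143],
       [  0.        ,   0.        ,   1.        ]]), 'extrinsics': array([[ 7.12407107e-01,  4.99286353e-01, -4.93142222e-01,
         1.11838081e+00],
       [ 7.01766299e-01, -5.06438417e-01,  5.01043103e-01,
        -6.48036275e-01],
   
[... 417 characters left out ...]
[-0.51566202, -0.41350239,  0.75040552, -0.98835382],
       [-0.02324925, -0.86875595, -0.49469442,  0.74283619],
       [ 0.        ,  0.        ,  0.        ,  1.        ]])}
wrist {'K': array([[297.31863964,   0.        , 255.62263714],
       [  0.        , 297.31863964, 186.56616612],
       [  0.        ,   0.        ,   1.        ]]), 'extrinsics': array([[ 9.99995479e-01, -2.34926727e-05, -3.00700060e-03,
         6.74783401e-01],
       [-9.35397294e-04, -9.52790210e-01, -3.03627966e-01,
         7.75475272e-02],
       [-2.85790770e-03,  3.03629406e-01, -9.52785924e-01,
         3.72121252e-01],
       [ 0.00000000e+00,  0.00000000e+00,  0.00000000e+00,
         1.00000000e+00]])}
```

View pics/scene0b.png

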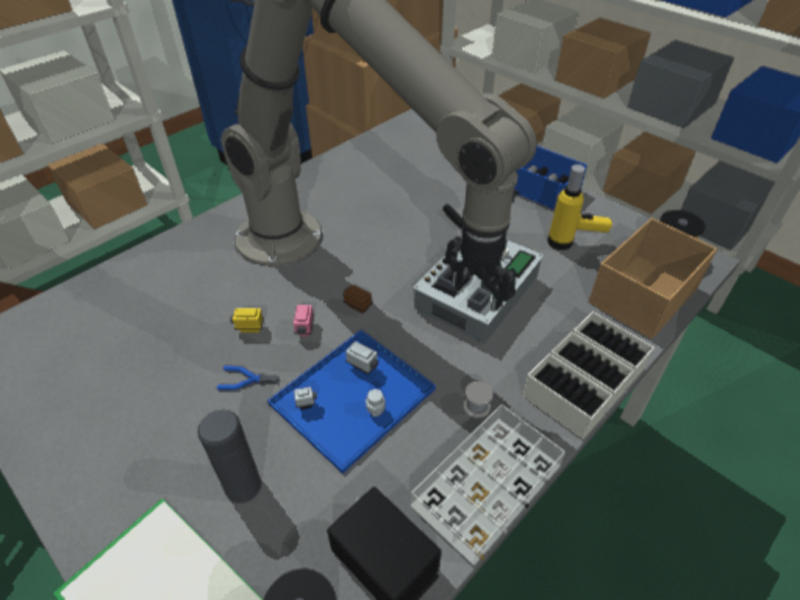

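View pics/side0b.png

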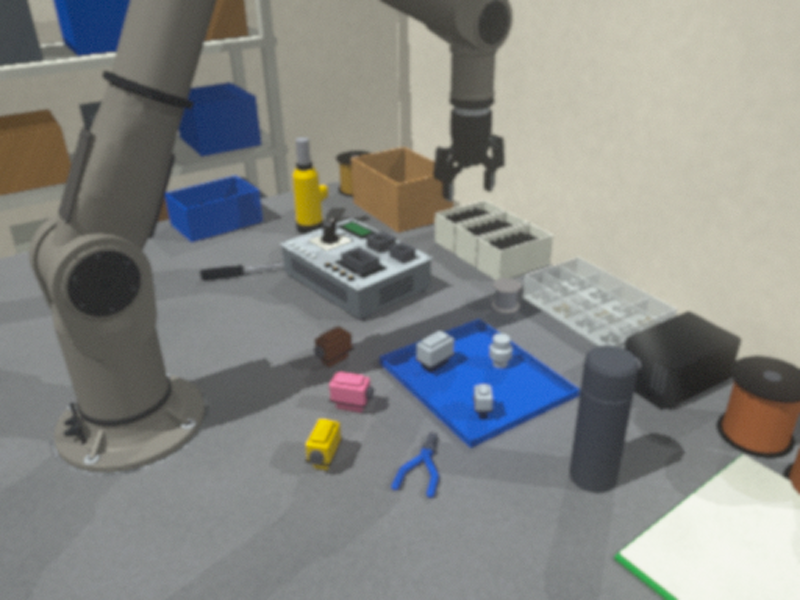

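View pics/wrist0.png

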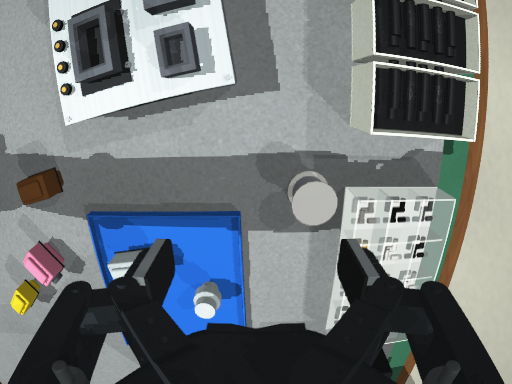

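The scene picture shows the tester at (480,285) and the blue tray at (350,400). The candidates in scene pixels are grey in the tray (362,355), yellow (248,319), pink (303,318) and brown (357,297), plus a small plug (304,397) and a round plug (375,402). The grey one at (362,355), or (435,348) in the side view, is the largest plug in the tray, so it fits the description. I'll confirm it in an enlarged crop.

```bash
cat > h.py <<'E'
import numpy as np,cv2
from scipy.optimize import least_squares
from station import get_obs,cams,job,bot
def crop(im,u0,v0,w,h,s): return cv2.resize(im[v0:v0+h,u0:u0+w],None,fx=s,fy=s,interpolation=cv2.INTER_CUBIC)
def ray(p,uv,fish=False):
    K=p["K"];E=p["extrinsics"];x=(uv[0]-K[0,2])/K[0,0];y=(uv[1]-K[1,2])/K[1,1]
    if fish:
        r=np.hypot(x,y);d=np.array([x/r*np.sin(r),y/r*np.sin(r),np.cos(r)])
    else: d=np.array([x,y,1.]);d/=np.linalg.norm(d)
    return E[:3,3],E[:3,:3]@d
def tri(rays):
    A=sum(np.eye(3)-np.outer(d,d) for o,d in rays);b=sum((np.eye(3)-np.outer(d,d))@o for o,d in rays)
    X=np.linalg.solve(A,b);return X,[np.linalg.norm((np.eye(3)-np.outer(d,d))@(X-o)) for o,d in rays]
def atz(r,z): o,d=r;return o+d*(z-o[2])/d[2]
E
python3 - <<'E'
from h import *
a=cv2.imread("pics/scene0.png");b=cv2.imread("pics/side0.png")
c=np.vstack([np.hstack([crop(a,215,205,50,40,8),crop(b,255,200,50,40,8)]),np.hstack([crop(b,180,130,100,70,4)]+[crop(a,260,130,100,70,4)])])
cv2.imwrite("pics/crop1.png",c);print(c.shape)
E
```

```text
(600, 800, 3)
```

View pics/crop1.png

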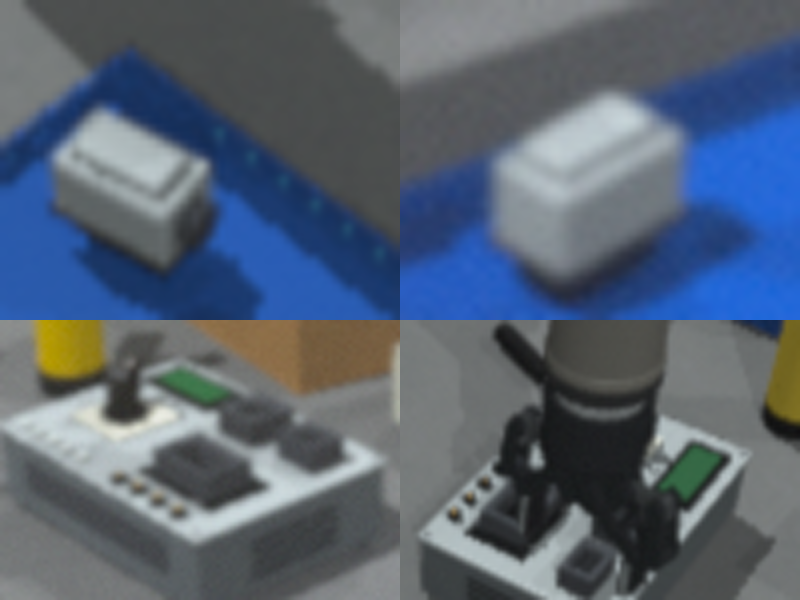

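The crop confirms it: a grey hood with a dark cap on the end towards the camera, the largest in the tray. Its ridge centre is at about (129,150) in the scene crop and (588,133) in the side crop.

```bash
python3 - <<'E'
from h import *
S=cams.camera_params("scene");D=cams.camera_params("side");W=cams.camera_params("wrist")
s=lambda x,y:ray(S,(215+x/8-.44,205+y/8-.44))
d=lambda x,y:ray(D,(255+(x-400)/8-.44,200+y/8-.44))
print("ridge",tri([s(129,150),d(588,133)]))
A=atz(s(82,129),.066);B=atz(s(175,173),.066);print(A,B,np.arctan2(*(B-A)[1::-1]))
A=atz(d(543,161),.066);B=atz(d(632,106),.066);print(A,B,np.arctan2(*(B-A)[1::-1]))
dd=ray(D,(180+203/4-.4,130+143/4-.4))
print("socket",tri([dd,ray(W,(97,45),True)]),atz(ray(W,(97,45),True),.104),atz(dd,.104))
# switch top, side only
print("sw",atz(ray(D,(180+127/4,130+45/4)),.121))
E
```

```text
ridge (array([ 0.50039732, -0.14682709,  0.06485475]), [np.float64(0.0005007271603103611), np.float64(0.000500727160310381)])
[ 0.47910543 -0.15407747  0.066     ] [ 0.52409464 -0.14290335  0.066     ] 0.24344696271326513
[ 0.47719872 -0.15336482  0.066     ] [ 0.52169499 -0.14185799  0.066     ] 0.25305827064203146
socket (array([0.51235709, 0.14034524, 0.09464676]), [np.float64(0.002386563353276317), np.float64(0.0023865633532763803)]) [0.51992695 0.13658103 0.104     ] [0.50345914 0.12751188 0.104     ]
sw [0.522506   0.29369833 0.121     ]
```

Emit:
{"op": "arm_command", "data": {
  "rows": [
    [[70,-0.29,-0.24,0,-1],[70,-0.29,-0.25,0,-1],[70,-0.29,-0.24,0,-1],[70,-0.29,-0.25,0,-1],[70,-0.29,-0.24,0,-1],[70,-0.29,-0.25,0,-1],[70,-0.29,-0.24,0,-1],[70,-0.29,-0.25,0,-1],[70,-0.29,-0.24,0,-1],[70,-0.29,-0.25,0,-1]]
  ],
  "newtons": 60
}}

```text
t: 1.4
eef_pos: [0.5002, -0.1474, 0.2312]
tool_rot: [-0.0, 0.927, 0.375, -0.0]
contact_force: [-0.3, -0.1, 0.9]
gripper_width: 0.817
grasp_force: 0.0
```

Emit:
{"op": "arm_command", "data": {
  "rows": [
    [[70,0,0,-0.1,-1],[70,0,0,-0.1,-1],[70,0,0,-0.1,-1],[70,0,0,-0.1,-1],[70,0,0,-0.1,-1],[70,0,0,-0.1,-1],[70,0,0,-0.1,-0.5],[70,0,0,0,0],[70,0,0,0,0],[70,0,0,0,0]]
  ]
}}

```text
t: 2.65
eef_pos: [0.5012, -0.1471, 0.1896]
tool_rot: [0.0, 0.992, 0.125, 0.0]
contact_force: [0.3, 0.0, 0.1]
gripper_width: 0.817
grasp_force: 0.0
```

```bash
python3 - <<'E'
from h import *
import pickle
W=cams.camera_params("wrist");im=cams.read_camera("wrist")[:,:,::-1];o=get_obs();print(o["eef_pos"],o["tool_rot"],o["t"],o["gripper_width"])
pickle.dump(W,open("w1.pkl","wb"));cv2.imwrite("pics/w1.png",im);cv2.imwrite("pics/w1b.png",cv2.resize(im,(800,600),interpolation=cv2.INTER_CUBIC))
a=cams.read_camera("scene")[:,:,::-1];cv2.imwrite("pics/scene1.png",a)
E
```

```text
[ 0.50117411 -0.14702623  0.18955032] [3.50975543e-05 9.92125331e-01 1.25248818e-01 2.46662952e-04] 2.7 0.8190649377293131
```

View pics/w1b.png

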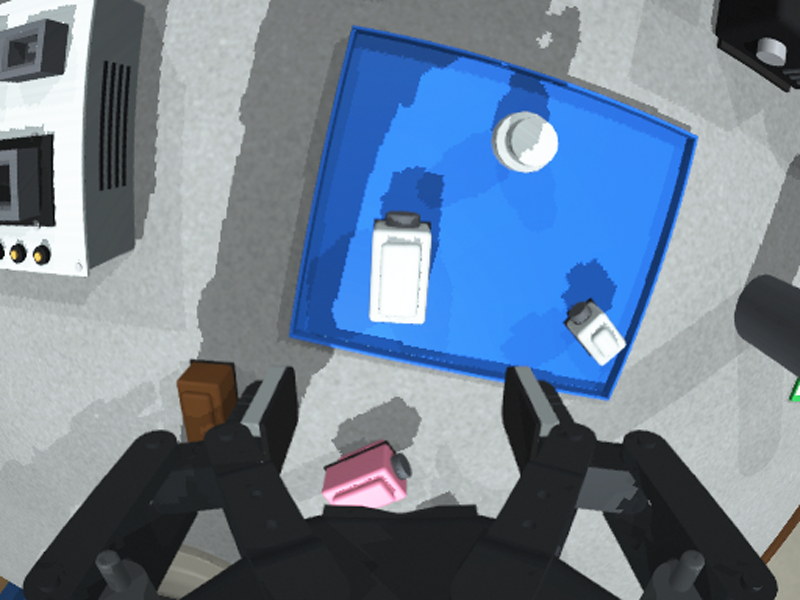

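The wrist view has the plug between the fingers: ridge centre at about (401,278) of 800, cap at the top, and about 3° of misalignment. I'll compute the correction.

```bash
python3 - <<'E'
from h import *
import pickle
W=pickle.load(open("w1.pkl","rb"));im=cv2.imread("pics/w1.png")
S=cams.camera_params("scene")
c=crop(im,225,125,70,90,8)
g=c[:720]; cv2.imwrite("pics/c2.png",cv2.resize(g,(466,600)))
r=lambda x,y:atz(ray(W,(x*.64,y*.64),True),.066)
A,B=r(399,313),r(403,241);print(A,B,(A+B)/2,np.linalg.norm(A-B),np.arctan2(*(B-A)[1::-1]))
for a,b in[((371,322),(372,222)),((426,323),(431,224))]:
  A,B=[atz(ray(W,(x*.64,y*.64),True),.059) for x,y in(a,b)];print(A,B,np.arctan2(*(B-A)[1::-1]),np.linalg.norm(B-A))
print(tri([ray(W,(401*.64,277*.64),True),ray(S,(215+129/8-.44,205+150/8-.44))]))
E
```

```text
[ 0.48098407 -0.15199159  0.066     ] [ 0.52475173 -0.14321522  0.066     ] [ 0.5028679  -0.14760341  0.066     ] 0.044638909786698586 0.1978972007457698
[ 0.46820833 -0.13703236  0.059     ] [ 0.53003044 -0.12295567  0.059     ] 0.22387973232383138 0.06340446931832845
[ 0.47614597 -0.17079205  0.059     ] [ 0.53753879 -0.1571211   0.059     ] 0.2191051431681827 0.06289652749759474
(array([ 0.5027336 , -0.14792125,  0.06657316]), [np.float64(0.0008696835509766128), np.float64(0.0008696835509765629)])
```

View pics/c2.png

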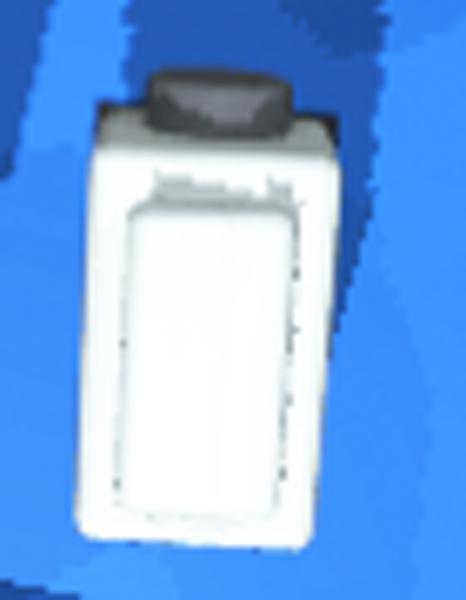

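Emit:
{"op": "arm_command", "data": {
  "rows": [
    [[70,0,0,-0.5,-0.45],[70,0,0,-0.5,0],[70,0,0,-0.5,0],[70,0,0,-0.5,0],[70,0,0,-0.4,0],[70,0,0,-0.31,0],[70,0,0,0,0],[30,0,0,0,0],[30,0,0,0,0],[30,0,0,0,0]]
  ]
}}

```text
t: 4.0
eef_pos: [0.5019, -0.1471, 0.0279]
tool_rot: [0.0, 0.994, 0.107, 0.001]
contact_force: [-0.9, 0.8, 5.5]
gripper_width: 0.415
grasp_force: 59.8
```

Emit:
{"op": "arm_command", "data": {
  "rows": [
    [[30,0,0,0,0],[30,0,0,0,0],[30,0,0,0.2,0],[30,0,0,0.4,0],[30,0,0,0.5,0],[30,0,0,0.5,0],[30,0,0,0.5,0],[30,0,0,0.5,0],[30,0,0,0,0],[30,0,0,0,0]]
  ]
}}

```text
t: 5.25
eef_pos: [0.5002, -0.1468, 0.1821]
tool_rot: [-0.0, 0.994, 0.107, -0.0]
contact_force: [-0.7, -0.2, -3.7]
gripper_width: 0.413
grasp_force: 60.0
```

Emit:
{"op": "arm_command", "data": {
  "rows": [
    [[30,0,0.15,0.2,1],[30,0,0.15,0.2,1],[30,0,0.15,0.2,1],[30,0,0.15,0.2,1],[30,0,0.15,0.2,1],[30,0,0.15,0.2,1],[30,0,0.15,0.2,1],[30,0,0.15,0.1,1],[30,0,0.15,0,1],[30,0,0.15,0,1]]
  ]
}}

```text
t: 6.5
eef_pos: [0.5001, -0.0567, 0.2711]
tool_rot: [-0.001, 0.873, 0.487, -0.001]
contact_force: [-0.3, 0.5, -1.9]
gripper_width: 0.411
grasp_force: 60.0
```

Emit:
{"op": "arm_command", "data": {
  "rows": [
    [[30,0,0.15,0,1],[30,0,0.15,0,1],[30,0,0.15,0,1],[30,0,0.15,0,1],[30,0,0.15,0,1],[30,0,0.15,0,1],[30,0,0.15,0,1],[30,0,0.15,0,1],[30,0,0,0,1],[30,0,0,0,0.9]]
  ]
}}

```text
t: 7.75
eef_pos: [0.5, 0.015, 0.2709]
tool_rot: [-0.001, 0.618, 0.786, -0.001]
contact_force: [0.4, -0.6, -1.8]
gripper_width: 0.413
grasp_force: 60.0
```

```bash
python3 - <<'E'
from h import *
import pickle
W=cams.camera_params("wrist");im=cams.read_camera("wrist")[:,:,::-1];o=get_obs();print(o["eef_pos"],o["tool_rot"],o["t"],o["gripper_width"])
pickle.dump(W,open("w2.pkl","wb"));cv2.imwrite("pics/w2.png",im);cv2.imwrite("pics/w2b.png",cv2.resize(im,(800,600),interpolation=cv2.INTER_CUBIC))
a=cams.read_camera("side")[:,:,::-1];cv2.imwrite("pics/side2.png",a)
E
```

```text
[0.50001375 0.01495838 0.27091258] [-0.00120018  0.61684423  0.7870834  -0.00121876] 7.8 0.4129983646601131
```

View pics/w2b.png

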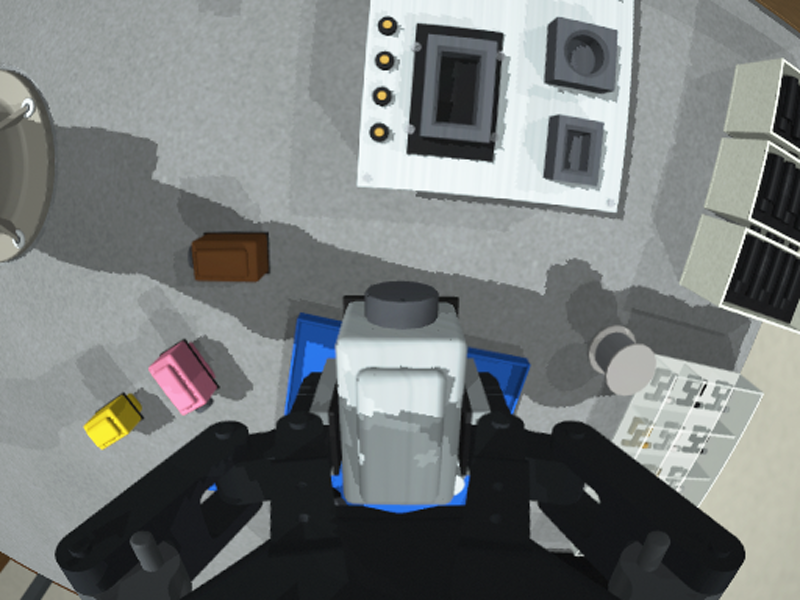

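Emit:
{"op": "arm_command", "data": {
  "rows": [
    [[30,0,0.2,0,0],[30,0,0.2,0,0],[30,0,0.2,0,0],[30,0,0.2,0,0],[30,0,0.2,0,0],[30,0,0,0,0],[30,0,0,0,0],[30,0,0,0,0],[30,0,0,0,0],[30,0,0,0,0]]
  ]
}}

```text
t: 9.1
eef_pos: [0.501, 0.0747, 0.2727]
tool_rot: [0.0, 0.619, 0.785, -0.0]
contact_force: [-0.2, -0.1, -1.9]
gripper_width: 0.413
grasp_force: 60.0
```

```bash
python3 - <<'E'
from h import *
import pickle
W=cams.camera_params("wrist");im=cams.read_camera("wrist")[:,:,::-1];o=get_obs();print(o["eef_pos"],o["tool_rot"],o["t"],o["gripper_width"])
pickle.dump(W,open("w3.pkl","wb"));cv2.imwrite("pics/w3.png",im)
i2=cv2.imread("pics/w2.png")
c=np.zeros((600,800,3),np.uint8)
c[:360,:280]=crop(i2,260,10,70,90,4);c[:360,280:560]=crop(im,245,60,70,90,4)
c[:360,560:]=crop(i2,205,175,120,180,2)
c[360:,:800]=crop(im,110,0,400,120,2)
cv2.imwrite("pics/c3.png",c)
r=lambda x,y:atz(ray(pickle.load(open("w2.pkl","rb")),(x*.64,y*.64),True),.08)
A,B=r(358,186),r(620,212);print(A,B,np.linalg.norm(A-B),np.arctan2(*(B-A)[1::-1]))
E
```

```text
[0.50103151 0.0748238  0.27272717] [ 2.18216270e-05  6.19061775e-01  7.85342294e-01 -1.64462845e-06] 9.15 0.4127481253222284
[0.45823672 0.05718639 0.08      ] [0.65631578 0.0906117  0.08      ] 0.20087947373785012 0.16717242220060685
```

View pics/c3.png

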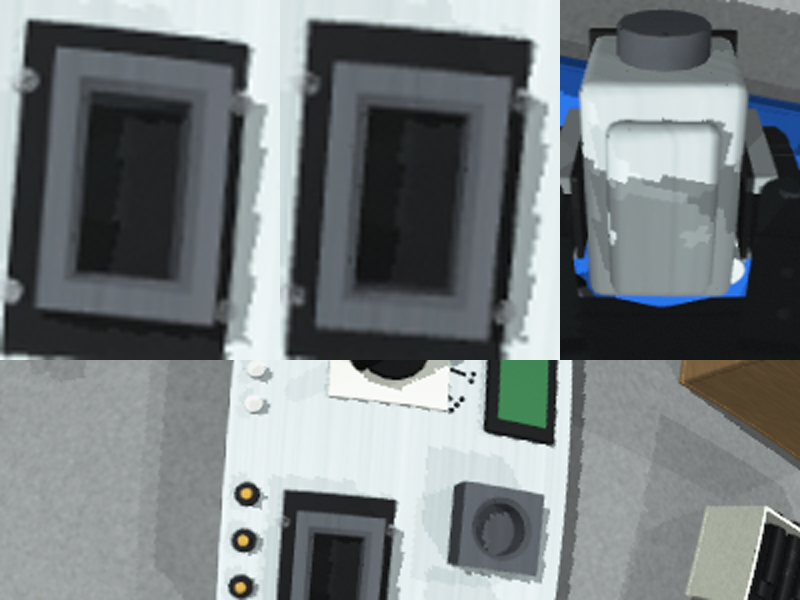

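```bash
cat >> h.py <<'E'
def proj(p,X):
    K=p["K"];E=p["extrinsics"];c=(X-E[:3,3])@E[:3,:3];rh=np.hypot(c[:,0],c[:,1]);th=np.arctan2(rh,c[:,2])
    return np.c_[c[:,0]/rh*th*K[0,0]+K[0,2],c[:,1]/rh*th*K[1,1]+K[1,2]]
def rect(x,y,z,a,lx,ly):
    P=np.array([[-lx,ly],[lx,ly],[lx,-ly],[-lx,-ly]])/2;R=np.array([[np.cos(a),-np.sin(a)],[np.sin(a),np.cos(a)]])
    return np.c_[P@R.T+[x,y],np.full(4,z)]
E
python3 - <<'E'
from h import *
import pickle
W2=pickle.load(open("w2.pkl","rb"));W3=pickle.load(open("w3.pkl","rb"))
p2=np.array([[57,47],[233,68],[215,326],[38,307]])/4+[260-.4,10-.4]
p3=np.array([[53,62],[230,77],[210,340],[35,325]])/4+[245-.4,60-.4]
f=lambda v:np.r_[proj(W2,rect(*v,.046,.07))-p2,proj(W3,rect(*v,.046,.07))-p3].ravel()
s=least_squares(f,[.51,.136,.1,.17]);print(s.x,np.abs(s.fun).max())
v=s.x
o2=np.array([[75,80],[207,95],[190,288],[62,272]])/4+[260-.4,10-.4]
# each view alone at z=.104
for W,p in((W2,p2),(W3,p3)):
    t=least_squares(lambda u:(proj(W,rect(u[0],u[1],.104,u[2],.046,.07))-p).ravel(),[.51,.136,.17]);print(t.x,np.abs(t.fun).max())
# plug in hand (view 2)
tcp=np.array([.5000,.01496,.2709]);yaw=2*(np.arctan2(.7871,.6168)-np.pi/4)
pp=np.array([[48,123],[160,122],[155,292],[53,292]])/2+[205-.3,175-.3]
g=lambda q:(proj(W2,rect(q[0],q[1],tcp[2]+.0381,q[2],.024,.046))-pp).ravel()
t=least_squares(g,[.5,.015,yaw]);print("plug",t.x,t.fun.round(1),"yaw tool",yaw)
t=least_squares(lambda q:g(q)[:4],[.5,.015,yaw]);print("plug top edge",t.x,t.fun.round(1))
E
```

```text
[0.50882367 0.14031482 0.10228504 0.16833636] 0.4069329780269868
[0.50881464 0.14002827 0.16692459] 0.47432845131989154
[0.50854879 0.14039462 0.16965406] 0.548789509443651
plug [0.50008324 0.01654804 0.24071742] [-2.7 -0.6  2.6 -0.2  0.3  0.8 -0.1  0.8] yaw tool 0.24143027734888944
plug top edge [0.50036519 0.016372   0.25017048] [-2.7  0.2  2.7  0.1]
```

```bash
python3 - <<'E'
from h import *
import pickle
W2=pickle.load(open("w2.pkl","rb"))
tcp=np.array([.5000,.01496,.2709])
pp=np.array([[48,123],[160,122],[155,292],[53,292]])/2+[205-.3,175-.3]
g=lambda q:(proj(W2,rect(q[0],q[1],q[3],q[2],.024,.046))-pp).ravel()
t=least_squares(g,[.5,.015,.24,.309]);print("plug",t.x-np.r_[tcp[:2],0,tcp[2]],t.fun.round(1))
for zz in(.0381,.043,.048):
    t=least_squares(lambda q:g([*q,tcp[2]+zz])[:4],[.5,.015,.24]);print(zz,t.x-np.r_[tcp[:2],0],t.fun.round(1))
# predicted outlines for hood top (36x60) at given pose in crop px
for dz in(.0381,.045):
  for (lx,ly,h) in((.024,.046,0),(.036,.06,-.007)):
    q=proj(W2,rect(.5,.0165,tcp[2]+dz+h,.24,lx,ly));print(dz,lx,((q-[205-.3,175-.3])*2+[560,0]).round())
E
```

```text
plug [ 0.00056132 -0.00038796  0.24072363  0.03491336] [-1.8  0.3  1.7  0.7 -0.4 -0.6  0.5 -0.6]
0.0381 [0.00036521 0.001412   0.25017138] [-2.7  0.2  2.7  0.1]
0.043 [-2.12322983e-04  3.82103759e-03  2.50371254e-01] [-4.2  0.3  4.2  0.2]
0.048 [-0.00080024  0.00627574  0.25060443] [-5.9  0.4  5.9  0.2]
0.0381 0.024 [[602. 122.]
 [725. 122.]
 [715. 294.]
 [612. 294.]]
0.0381 0.036 [[575.  75.]
 [752.  75.]
 [736. 294.]
 [592. 294.]]
0.045 0.024 [[599. 139.]
 [728. 139.]
 [717. 314.]
 [610. 314.]]
0.045 0.036 [[570.  89.]
 [757.  89.]
 [738. 313.]
 [589. 313.]]
```

```bash
python3 - <<'E'
from h import *
b=cv2.imread("pics/side2.png");D=cams.camera_params("side")
P=np.array([[.5,.015,.2709]]);E=D["extrinsics"];c=(P-E[:3,3])@E[:3,:3];uv=(c/c[:,2:])@D["K"].T;print(uv)
u,v=int(uv[0,0]),int(uv[0,1])
i=crop(b,max(0,u-40),max(0,v-40),100,75,8);cv2.imwrite("pics/c4.png",i);print(i.shape)
E
```

```text
[[245.94740371 127.56328798   1.        ]]
(600, 800, 3)
```

View pics/c4.png

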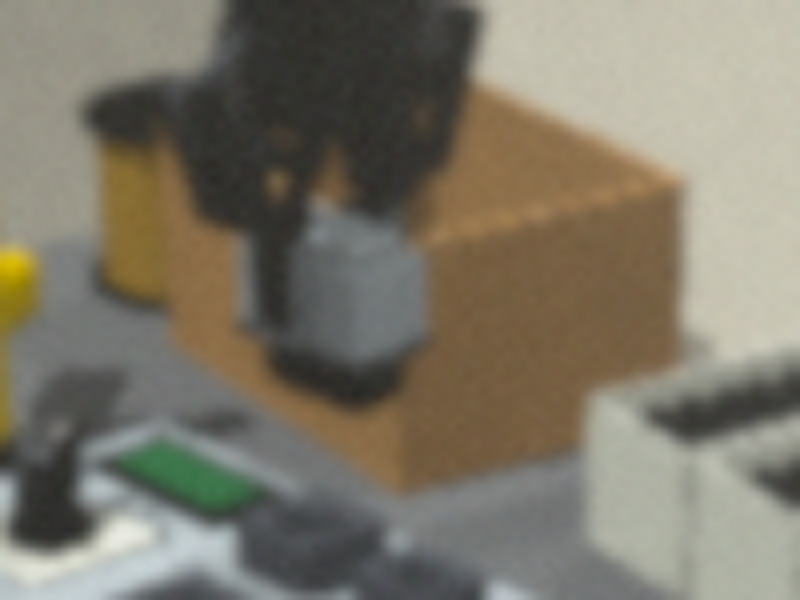

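The side crop shows the plug hanging level between the fingers. The plug centre is about 1 mm past the TCP in y. The socket is at (0.5087, 0.1402), rim height 0.102 to 0.104, yaw 0.168.

Emit:
{"op": "arm_command", "data": {
  "rows": [
    [[30,0.03,0.27,0,-0.5],[30,0.03,0.27,0,-0.35],[30,0.03,0.27,0,0],[30,0.035,0.26,0,0],[30,0,0,-0.5,0],[30,0,0,-0.5,0],[30,0,0,-0.5,0],[30,0,0,-0.5,0],[30,0,0,0,0],[30,0,0,0,0]]
  ]
}}

```text
t: 10.4
eef_pos: [0.5093, 0.1397, 0.1537]
tool_rot: [0.0, 0.645, 0.764, 0.001]
contact_force: [0.7, 0.8, -1.4]
gripper_width: 0.413
grasp_force: 60.0
```

```bash
python3 - <<'E'
from h import *
o=get_obs();q=o["tool_rot"];print(o["eef_pos"],2*(np.arctan2(q[2],q[1])-np.pi/4),o["contact_force"],o["torque"])
E
```

```text
[0.50930501 0.13969157 0.15372807] 0.16824531839680334 [ 0.74179304  0.77396262 -1.39671434] [ 0.05910946 -0.05722116  0.02776613]
```

Emit:
{"op": "arm_command", "data": {
  "rows": [
    [[30,-0.013,-0.008,-0.15,0],[30,0,0,-0.1,0],[30,0,0,-0.08,0],[30,0,0,-0.07,0],[30,0,0,-0.05,0],[30,0,0,-0.05,0],[30,0,0,-0.05,0],[30,0,0,-0.05,0],[30,0,0,0,0],[30,0,0,0,0]]
  ]
}}

```text
t: 11.65
eef_pos: [0.5079, 0.1399, 0.1166]
tool_rot: [-0.0, 0.645, 0.764, 0.001]
contact_force: [0.1, 4.8, -2.7]
gripper_width: 0.408
grasp_force: 60.0
```

Emit:
{"op": "arm_command", "data": {
  "rows": [
    [[30,0,0.015,0,0],[30,0,0,-0.03,0],[30,0,0,-0.03,0],[30,0,0,-0.03,0],[30,0,0,-0.02,0],[30,0,0,-0.01,0],[30,0,0,-0.01,0],[30,0,0,0,0],[30,0,0,0,0],[30,0,0,0,0]]
  ]
}}

```text
t: 12.9
eef_pos: [0.508, 0.14, 0.1108]
tool_rot: [0.0, 0.645, 0.764, 0.001]
contact_force: [-7.0, 2.9, 19.4]
gripper_width: 0.414
grasp_force: 62.8
```

Emit:
{"op": "arm_command", "data": {
  "rows": [
    [[30,0,0,-0.02,0],[30,0,0,0,0],[30,0,0,0,0],[30,0,0,0.03,0],[30,0,0,0.02,0],[30,0,0,0,0],[60,0,0,0,0],[60,0,0,0,0],[60,0,0,0,0],[60,0,0,0,0]]
  ]
}}

```text
t: 14.15
eef_pos: [0.5077, 0.1392, 0.1106]
tool_rot: [0.0, 0.645, 0.764, -0.0]
contact_force: [-0.6, 0.1, 0.7]
gripper_width: 0.702
grasp_force: 0.0
```

```bash
python3 - <<'E'
from h import *
W=cams.camera_params("wrist");im=cams.read_camera("wrist")[:,:,::-1];o=get_obs();print(o["eef_pos"],o["contact_force"],o["gripper_width"])
i3=cv2.imread("pics/side2.png");
s=cams.read_camera("side")[:,:,::-1];cv2.imwrite("pics/w4.png",im);cv2.imwrite("pics/side4.png",s)
E
```

```text
[0.50771586 0.13934223 0.11060547] [-0.68668015  0.41025946  1.20564413] 0.7010813742197476
```

Emit:
{"op": "arm_command", "data": {
  "rows": [
    [[60,0,0,0.1,0],[60,0,0,0.3,0],[60,0,0,0.5,0],[60,0,0,0.5,0],[60,0,0,0.5,0],[60,0,0,0.5,0],[60,0,0,0,0],[60,0,0,0,0],[60,0,0,0,0],[60,0,0,0,0]]
  ]
}}

```text
t: 15.5
eef_pos: [0.5073, 0.1395, 0.2539]
tool_rot: [-0.0, 0.645, 0.764, -0.001]
contact_force: [-0.1, 0.9, -0.3]
gripper_width: 0.703
grasp_force: 0.0
```

```bash
python3 - <<'E'
from h import *
import pickle
W=cams.camera_params("wrist");im=cams.read_camera("wrist")[:,:,::-1];o=get_obs();print(o["eef_pos"],o["t"])
s=cams.read_camera("side")[:,:,::-1];cv2.imwrite("pics/w5.png",im);cv2.imwrite("pics/side5.png",s);pickle.dump(W,open("w5.pkl","wb"))
# predictions
T=[.5083,.2801,.121];print("switch px",proj(W,np.array([T])))
P=np.array([[.5087,.1402,.149]]);print("plug top px",proj(W,P))
u,v=proj(W,np.array([T]))[0].astype(int);u0,v0=max(0,u-35),max(0,v-35);print(u0,v0)
c=np.zeros((600,800,3),np.uint8)
a=crop(im,u0,v0,70,70,5);c[:350,:350]=a[:350]
c[:350,350:800]=crop(s,195,140,90,70,5)
a=crop(im,180,100,150,62,4);c[350:598,:600]=a
cv2.imwrite("pics/c5.png",c)
E
```

```text
[0.50739515 0.13951048 0.25402946] 15.55
switch px [[283.16659338  30.32577922]]
plug top px [[257.90101459 184.94531756]]
248 0
```

View pics/c5.png

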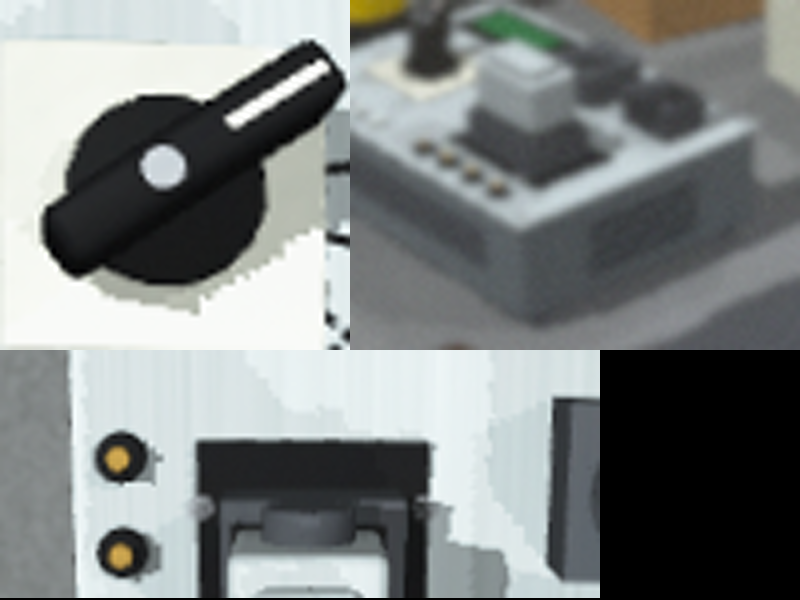

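The crop shows the hood resting on the housing rim in both views. The switch is at rest, with its cap at crop (163,166), which is wrist pixel (280,33), and the pointer up and to the right.

```bash
python3 - <<'E'
from h import *
import pickle
W=pickle.load(open("w5.pkl","rb"));D=cams.camera_params("side")
r=lambda x,y:ray(W,(248+x/5-.4,y/5-.4),True)
for z in(.118,.121,.124):print(z,atz(r(163,166),z))
A,B=atz(r(60,240),.121),atz(r(328,68),.121);print(A,B,np.linalg.norm(A-B),np.arctan2(*(B-A)[1::-1]))
print("disc",atz(r(166,190),.09))
# side0: bar top, near end of the bar
print(tri([r(60,240),ray(D,(180+122/4-.4,130+45/4-.4))]))
P=W["extrinsics"];print(P[:3,3])
E
```

```text
0.118 [0.50617101 0.27787459 0.118     ]
0.121 [0.50604591 0.27720578 0.121     ]
0.124 [0.50592081 0.27653697 0.124     ]
[0.49007063 0.25986301 0.121     ] [0.53270336 0.30290199 0.121     ] 0.06057973412736247 0.7901400674738369
disc [0.50877736 0.27915552 0.09      ]
(array([0.49393309, 0.25433206, 0.14421226]), [np.float64(0.003912956760566645), np.float64(0.003912956760566666)])
[0.49459713 0.21599732 0.39555516]
```

Emit:
{"op": "arm_command", "data": {
  "rows": [
    [[45,0,0.23,0,-1],[45,0,0.23,0,-1],[45,0,0.23,0,-1],[45,0,0.23,0,-1],[45,0,0.23,0,-1],[45,0,0.23,0,-1],[45,0,0.23,0,-1],[45,0,0.23,0,-1],[45,0,0.24,0,-1],[45,0,0.24,0,-1]]
  ]
}}

```text
t: 16.85
eef_pos: [0.5077, 0.2792, 0.2544]
tool_rot: [0.0, 0.892, 0.451, -0.0]
contact_force: [0.1, 0.4, -0.2]
gripper_width: 0.527
grasp_force: 0.0
```

Emit:
{"op": "arm_command", "data": {
  "rows": [
    [[45,0,0,-0.2,-1],[45,0,0,-0.4,-0.85],[45,0,0,-0.4,0],[45,0,0,-0.4,0],[45,0,0,-0.2,0],[45,0,0,0,0],[45,0,0,0,0],[45,0,0,0,0],[45,0,0,0,0],[45,0,0,0,0]]
  ]
}}

```text
t: 18.1
eef_pos: [0.5078, 0.2789, 0.159]
tool_rot: [-0.0, 0.923, 0.385, 0.0]
contact_force: [-0.2, 0.3, -0.2]
gripper_width: 0.528
grasp_force: 0.0
```

```bash
python3 - <<'E'
from h import *
o=get_obs();q=o["tool_rot"];print(o["q"],o["eef_pos"],2*(np.arctan2(q[2],q[1])-np.pi/4),o["contact_force"],o["torque"])
E
```

```text
[-0.62674958  0.39958019  0.02144347  1.86035311 -0.0107862   0.88124289
 -1.38014064] [0.50784719 0.27890671 0.15901666] -0.7800036320735456 [-0.22171312  0.32758542 -0.23201058] [-0.03264165  0.06531884 -0.01283398]
```

Emit:
{"op": "arm_command", "data": {
  "rows": [
    [[45,0,0,-0.3,0],[45,0,0,-0.3,0],[45,0,0,-0.25,0],[45,0,0,-0.15,0],[45,0,0,-0.06,0],[45,0,0,0,0],[5,0,0,0,0],[5,0,0,0,0],[5,0,0,0,0],[5,0,0,0,0]]
  ],
  "newtons": 50
}}

```text
t: 19.35
eef_pos: [0.508, 0.2791, 0.0958]
tool_rot: [-0.0, 0.923, 0.385, 0.0]
contact_force: [-2.2, 0.2, 5.5]
gripper_width: 0.143
grasp_force: 49.8
```

Emit:
{"op": "arm_command", "data": {
  "rows": [
    [[5,0,0,0,0],[5,0,0,0,0],[5,0,0,0,0],[5,0,0,0,0],[5,0,0,0,0],[5,0,0,0,0],[5,0,0,0,0],[5,0,0,0,0],[5,0,0,0,0],[5,0,0,0,0]]
  ]
}}

```text
t: 20.6
eef_pos: [0.508, 0.2791, 0.0958]
tool_rot: [-0.0, 0.923, 0.385, 0.0]
contact_force: [-1.8, -0.2, 6.4]
gripper_width: 0.141
grasp_force: 49.8
```

Emit:
{"op": "arm_command", "data": {
  "rows": [
    [[5,0,0,0.02,0],[5,0,0,0,-0.6],[5,0,0,0,-0.8],[5,0,0,0,-0.8],[5,0,0,0,-0.8],[5,0,0,0,-0.8],[5,0,0,0,-0.8],[5,0,0,0,-0.8],[5,0,0,0,-0.8],[5,0,0,0,-0.8]]
  ],
  "newtons": 90
}}

```text
t: 21.85
eef_pos: [0.5075, 0.2799, 0.096]
tool_rot: [-0.0, 0.993, 0.115, 0.0]
contact_force: [0.7, 3.4, -2.8]
gripper_width: 0.135
grasp_force: 88.7
```

```bash
python3 - <<'E'
from h import *
o=get_obs();q=o["tool_rot"];print(o["q"],o["eef_pos"],2*(np.arctan2(q[2],q[1])-np.pi/4),o["contact_force"],o["torque"],o["gripper_width"])
E
```

```text
[-0.73212673  0.4870986   0.15643656  1.91069501 -0.10806028  0.75113755
 -1.85537208] [0.50750966 0.27989209 0.09595033] -1.3408129994717723 [ 0.72836691  3.35686324 -2.83985184] [ 0.56410502 -0.15020912  0.12494633] 0.13471458872714795
```

Emit:
{"op": "arm_command", "data": {
  "rows": [
    [[5,0,0,0,-0.9],[5,0,0,0,-0.9],[5,0,0,0,-0.9],[5,0,0,0,-0.9],[5,0,0,0,-0.9],[5,0,0,0,-0.9],[5,0,0,0,-0.9],[5,0,0,0,-0.9],[5,0,0,0,-0.9],[5,0,0,0,-0.8]]
  ]
}}

```text
t: 23.1
eef_pos: [0.5076, 0.281, 0.096]
tool_rot: [-0.001, 0.971, -0.238, 0.0]
contact_force: [1.6, 5.9, -5.0]
gripper_width: 0.133
grasp_force: 88.4
```

Emit:
{"op": "arm_command", "data": {
  "rows": [
    [[5,0,0,0,0],[5,0,0,0,0],[5,0,0,0,0],[5,0,0,0,0],[5,0,0,0,0],[5,0,0,0,0],[5,0,0,0,0],[5,0,0,0,0],[5,0,0,0,0],[5,0,0,0,0]]
  ]
}}

```text
t: 24.35
eef_pos: [0.5076, 0.281, 0.0959]
tool_rot: [-0.001, 0.971, -0.237, 0.0]
contact_force: [2.4, 6.1, -5.1]
gripper_width: 0.137
grasp_force: 88.5
```

```bash
python3 - <<'E'
from h import *
import pickle
o=get_obs();q=o["tool_rot"];print(o["q"],o["eef_pos"],2*(np.arctan2(q[2],q[1])-np.pi/4),o["contact_force"],o["torque"],o["gripper_width"])
W=cams.camera_params("wrist");im=cams.read_camera("wrist");cv2.imwrite("pics/w6.png",im[:,:,::-1])
m=(im.min(2)>170).astype(np.uint8)
# white pointer line: expected in tool frame beyond the pads, along +/- tool x
c=np.array([.5075,.28,.121])
for a in(-.42,-.46,-.5,-.54,.168):
    d=np.array([np.cos(a),np.sin(a),0])
    for s in(.016,.02,.024,.028,.032):
        u,v=proj(W,(c+s*d)[None])[0];print(a,s,int(u),int(v),im[int(round(v)),int(round(u))] if 0<=v<383.5 and 0<=u<511 else None,end=" | ")
    print()
E
```

```text
[-0.8705499   0.50359278  0.3370973   1.91955915 -0.23696751  0.75496397
 -2.44872667] [0.50760641 0.28098506 0.09593955] -2.0498433825335702 [ 2.40961498  6.10807911 -5.11316532] [ 1.10808813 -0.36332226  0.20514176] 0.1373450380350089
-0.42 0.016 255 238 [173 174 170] | -0.42 0.02 254 230 [174 174 171] | -0.42 0.024 254 222 [173 174 170] | -0.42 0.028 253 213 [174 175 170] | -0.42 0.032 252 205 [167 167 164] | 
-0.46 0.016 256 238 [173 174 169] | -0.46 0.02 256 230 [174 175 171] | -0.46 0.024 256 222 [174 175 170] | -0.46 0.028 256 213 [173 174 170] | -0.46 0.032 255 205 [174 175 171] | 
-0.5 0.016 258 238 [108 108 106] | -0.5 0.02 258 230 [109 109 107] | -0.5 0.024 258 222 [28 28 29] | -0.5 0.028 258 213 [29 29 30] | -0.5 0.032 259 205 [28 29 30] | 
-0.54 0.016 259 238 [20 19 21] | -0.54 0.02 260 230 [20 21 22] | -0.54 0.024 260 222 [21 20 22] | -0.54 0.028 261 213 [20 20 22] | -0.54 0.032 262 205 [20 21 22] | 
0.168 0.016 235 245 [104 110 110] | 0.168 0.02 230 238 [74 78 79] | 0.168 0.024 224 232 [21 22 22] | 0.168 0.028 218 225 [178 183 171] | 0.168 0.032 212 218 [242 244 241] |
```

The pointer line reads a bar angle of about -0.46 rad, which is the expected third position. The spring torque of 0.2 N m also fits. I'll hold for over two seconds, then hand in.

Emit:
{"op": "arm_command", "data": {
  "rows": [
    [[5,0,0,0,0],[5,0,0,0,0],[5,0,0,0,0],[5,0,0,0,0],[5,0,0,0,0],[5,0,0,0,0],[5,0,0,0,0],[5,0,0,0,0],[5,0,0,0,0],[5,0,0,0,0]]
  ]
}}

```text
t: 25.65
eef_pos: [0.5076, 0.281, 0.096]
tool_rot: [-0.001, 0.971, -0.237, 0.0]
contact_force: [1.4, 5.4, -4.8]
gripper_width: 0.132
grasp_force: 88.5
```

Emit:
{"op": "arm_command", "data": {
  "rows": [
    [[5,0,0,0,0],[5,0,0,0,0],[5,0,0,0,0],[5,0,0,0,0],[5,0,0,0,0],[5,0,0,0,0],[5,0,0,0,0],[5,0,0,0,0],[5,0,0,0,0],[5,0,0,0,0]]
  ]
}}

```text
t: 26.9
eef_pos: [0.5076, 0.281, 0.096]
tool_rot: [-0.001, 0.971, -0.237, 0.0]
contact_force: [1.3, 5.5, -5.2]
gripper_width: 0.129
grasp_force: 88.5
```

```bash
python3 -c "
from station import job
print(job.hand_in())"
```

```text
the job is handed in; nothing more can be done
None
```

The big plug looked fully home in its socket and was let go, then the switch was turned to the third position, held there for over 3.5 seconds, and handed in at 26.9 s with the gripper still holding it; the hand-in gave no verdict.

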